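# Dose the ultrasonic cleaner and hold its boost dial

## Task

Press the yellow pump cap of the green dispenser fully down and let it spring up again, to dose the ultrasonic cleaner. Then push the red bar of the cleaner's boost dial down past its first and second detents to the third, hold it there for more than three seconds against its return spring, and finish your program while still holding it there. Leave the white-capped dispenser and everything else on the bench alone.

Things in the scene. Friction and masses are not known exactly. Their poses are not given: they have to be found in the camera images.
- machine: Ultrasonic jewellery cleaner, fixed to the bench: open-topped blue and metal tank 150 (x) x 200 (y) x 140 tall. Origin: centre of its underside, on the bench; own -x is its front (roughly to the robot), +y its left, z up; varies in yaw only. A grey pod on its front carries the boost dial. Both dispensers stand along its +y side.
- dial_axis (a point): Fixed point on the machine on the boost dial's axle: in machine coordinates (-90, 0, 115) mm. The axle is horizontal, along the machine's y.
- boost_dial (a joint): Boost dial on the machine's front, rad: black upright 60 mm disc between grey cheeks, worked by a lever with a red cross-bar sticking out in front. 0 = rest, lever 0.46 above level; grows as the bar goes down (lever angle = 0.46 - value). Felt detents at 0.30, 0.60, 0.90 (green, yellow, red dots); stop at 0.95. Springs back to 0 when let go; 5 N at the start, up to 17 N.
- dial_tip (a point): Centre of the red cross-bar, moving with the dial: 60 mm from the axle; bar 16 mm dia, 44 mm long, along the machine's y. At rest 142 mm above the bench, at the third detent 89 mm. Press it from above and follow it down its arc (it goes about 6 mm forward and back).
- cleaner_cap (a joint): Sprung yellow pump cap of the cleaner dispenser, m: 0 = up, 0.012 = fully down; 2 N to start, 8 N fully down; springs up when let go.
- cleaner_top (a point): Centre of the yellow cap's top face (moves with the cap), 186 mm above the bench when up. Cap 38 dia x 16 tall, with a thin 85 mm spout over the tank whose top is 5 mm below the cap's top. Green bottle 62 dia with paper label, fixed to the bench on a black foot.
- rinse_cap (a joint): Sprung white pump cap of the rinse dispenser, not to be used, m: same mechanism as the yellow cap.
- rinse_top (a point): Centre of the white cap's top face, 186 mm above the bench. Same shape as the other dispenser, but amber bottle. Stands beside it, about 95 mm away centre to centre; which is nearer the robot varies.
- jar: Bystander, loose: clear glass jar with steel lid, 56 dia x 75 tall mm. Origin: centre of its underside.
- brush: Bystander, loose: small brush lying flat, 160 long mm. Origin: centre of its underside.
- brick: Bystander, loose: cream soldering brick 100 x 75 x 30 mm. Origin: centre of its underside.
- mug: Bystander, loose: blue mug, 76 dia x 90 tall mm. Origin: centre of its underside.
- hammer: Bystander, loose: small hammer lying flat, 220 long mm. Origin: centre of its underside.
- tin: Bystander, loose: brass-coloured tin, 64 dia x 50 tall mm. Origin: centre of its underside.

How it is judged:
By the outcome, as a careful person would: the job done as asked, in the order asked, and still so for the second after the job is handed in, while the arm keeps its last pose, push and grip.
It also fails if it takes over 51 s, if anything falls off the work surface, if the arm or the gripper's body presses on something with over 40 N, if the wrist force passes 120 N, or if a joint passes its speed limit or range.

## Robot

A 6-joint arm with a two-finger parallel gripper is mounted at the origin on the work surface. World frame = base frame: x ahead of the robot, y to its left, z up, the work surface at z = 0. Lengths are in mm, angles in rad, forces in N, time in s.
With the tool pointing down it reaches from about 300 to 775 mm from the base axis. Payload 14.6 kg.
Tool frame: the origin (TCP) lies between the finger pads; the fingertips stand manip.tip_reach ahead of it and the grasp point (between the pads) lies 5 mm behind it (manip.tip_reach is the distance from the TCP to the fingertips, in mm); z points along the fingers, y is the line along which they close (so a half turn about z gives the same grasp; the last joint's range is limited). The gripper opens to 94 mm and grips with 3 to 60 N. Pads are 16 mm wide; open, the fingers measure 119 mm over their backs; the gripper's body (75 mm by 177 mm) begins 78 mm behind the grasp point.
Start: joints at [1.221, 0.3, 1.521, -0, 1.321, -0.067], TCP at [153.473, 528.143, 219.446] pointing down, gripper open.
Joint ranges: [-3.03, 3.03], [-0.79, 2.21], [0.23, 2.52], [-1.04, 4.18], [0, 3.07], [-2.55, 2.55]. Speed limits (rad/s): [2.22, 2.22, 2.57, 3.14, 3.14, 3.14].

## Interface

Orientations are given as [roll, pitch, yaw] about the fixed x, y, z axes, in that order (R = Rz(yaw) Ry(pitch) Rx(roll)).
In Python, from cell import manip gives the robot as it stands. The module is installed in compiled form; this text tells all that it offers.
- The arm moves only by the shell command python3 -m creep 'ROWS' [FORCE]. ROWS is JSON, a list of rows, each a list of 3 entries, a list of its own where there are three numbers: the opening, from -1 (shut) to 1 (fully open), then the shift along the tool's x, y, z in cm, then the turn about the tool's z in units of 5 degrees (1.0 is 5 degrees). In form: [[grip, [tx, ty, tz], roll], ...]. A call has 1 to 12 rows; each row is the pose to reach, as a shift and turn from the pose commanded when the call began, along the tool's axes at that moment; what a row does not reach only later rows make up. A row lasts 1/10 s, in which the tool goes at most 50 mm and 8.59 degrees, less where a joint would pass 70% of its speed; a pose out of reach is approached as far as the arm can. A call with a gripper value outside its range is refused whole. The fingers move at their own pace and stop on an object; FORCE is the grip in N (left out, the last holds). Time passes only in rows, so rows that repeat a pose let the fingers close. It gives the time, the measured TCP pose, the force, the opening and the grip force at its end, in the units of the state.
- manip.read_state(): the state, without advancing time (a new reading comes with each control period).
- manip.camera(name): name is "scene" or "top" or "wrist"; returns the picture (384x512x3 uint8, red, green, blue); there is no depth.
- manip.camera_params(name): a dict with "fovy" (degrees; the focal length in pixels is half the picture's height over the tangent of half this angle, whatever the lens; pixels are square), "cx", "cy" (the principal point, pixels), "k1" (the pictures are not rectified: a ray, as slopes to the right and down, at radius r is drawn at 1 + k1 r^2 times it, then the intrinsics apply), "origin" and "attitude" of the camera in the world. Camera axes: x right, y down, z forward; pixel columns grow to the right and rows downward; lengths in mm; the calibration is good to about 2 mm. A picture is of the moment at which its call begins: read the wrist's pose just before it. camera_params takes no time and is no camera call; for the wrist camera it gives the pose at the moment of the call.
- manip.sign_off(): hands the job in; it is judged then, once.
The state is a dict: "clock": time; "joints": joint angles; "qd": joint speeds; "effort": joint torques, N m; "eef_pos": TCP position; "eef_rot": TCP orientation; "wrist_force": force on the tool from outside, world axes, zero at the start; "moment": the same for the moment, N m; "finger_gap": finger opening in mm; "finger_force": force on a finger pad.
Only numpy, scipy, OpenCV 4.12 (cv2) and the standard library are available. Lean on these libraries where they do the work, as an engineer would, in place of code of your own. Each camera call takes 0.05 s, during which the arm holds its last target. There are 200 camera calls.

## Working session

There is one attempt and no reset: what is moved stays moved. The work goes in short steps, Python scripts to look and compute and a shell command to move; the robot and the scene stay as the last step left them, time stands still between calls to the robot, and variables do not carry over. Pictures are saved under pics/ and viewed, at most 10 in all, crops included, and the job is handed in when it is done.

```bash
mkdir -p pics; cat > h.py <<'E'
import numpy as np,cv2
from cell import manip
from scipy.spatial.transform import Rotation as R
def snap(n,f):
    im=manip.camera(n); cv2.imwrite('pics/'+f,im[:,:,::-1]); return im
def K(n):
    p=manip.camera_params(n); f=192/np.tan(np.radians(p['fovy'])/2)
    return p,np.array([[f,0,p['cx']],[0,f,p['cy']],[0,0,1]]),np.array([p['k1'],0,0,0,0.])
def rot(p):
    a=np.array(p['attitude'],float)
    return a if a.shape==(3,3) else R.from_euler('xyz',a).as_matrix()
def at_z(n,u,v,z):
    p,k,d=K(n); q=cv2.undistortPoints(np.array([[[u,v]]],float),k,d)[0,0]
    r=rot(p)@[q[0],q[1],1]; o=np.array(p['origin']); return o+r*(z-o[2])/r[2]
def proj(n,X):
    p,k,d=K(n); M=rot(p).T; X=np.atleast_2d(np.array(X,float))
    return cv2.projectPoints(X,cv2.Rodrigues(M)[0],-M@np.array(p['origin']),k,d)[0][:,0]
E
python3 - <<'E'
from h import *
for n in('scene','top'): snap(n,n+'0.png'); print(manip.camera_params(n))
s=manip.read_state(); print(s['clock'],s['eef_pos'],s['eef_rot'],s['finger_gap'],manip.tip_reach)
E
```

```text
{'fovy': 48.66075592572938, 'cx': 261.1202862077131, 'cy': 186.70294961201694, 'k1': -0.06238893258200768, 'origin': array([1766.18267772,  264.56521444,  986.05761118]), 'attitude': array([-2.17173645, -0.01208866,  1.69123708])}
{'fovy': 46.92702824260538, 'cx': 261.4018859291754, 'cy': 191.72991499323666, 'k1': 0.060071816445414886, 'origin': array([ 439.92357298,  133.20923758, 1621.20517431]), 'attitude': array([-3.08422963, -0.01541634, -1.58030324])}
0.1 [153.39770021 527.94349546 218.95108068] [-3.14054892e+00 -4.33657267e-05  2.85883733e+00] 94.26088572760158 14.0
```

View pics/scene0.png

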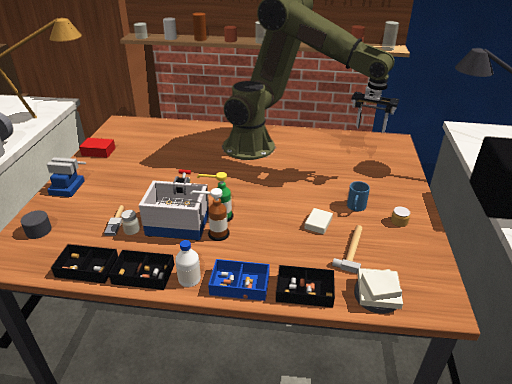

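View pics/top0.png

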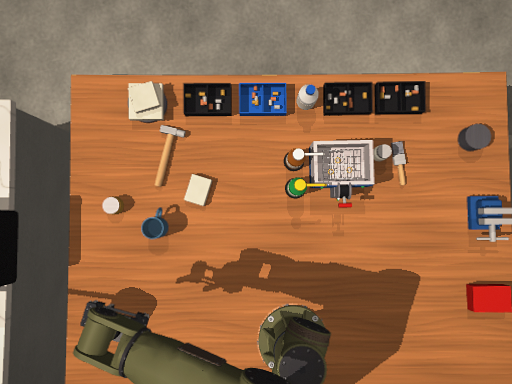

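The top view shows the yellow cap near (300,185), the white cap near (298,154), the red bar near (345,205) and the tank around (343,163). The scene view shows the yellow cap near (222,177), with the amber bottle and white cap behind it as seen from the robot. Next I'll measure these by colour.

```bash
python3 - <<'E'
from h import *
im=cv2.imread('pics/top0.png'); hsv=cv2.cvtColor(im,cv2.COLOR_BGR2HSV)
def blob(lo,hi,box):
    u0,v0,u1,v1=box; m=cv2.inRange(hsv[v0:v1,u0:u1],lo,hi)
    n,l,st,c=cv2.connectedComponentsWithStats(m); i=1+np.argmax(st[1:,4]); 
    return c[i]+[u0,v0],st[i]
for nm,lo,hi,box,z in[('yel',(22,150,120),(35,255,255),(285,172,309,200),186),('red',(0,170,80),(8,255,255),(325,195,365,215),146),('red2',(172,170,80),(180,255,255),(325,195,365,215),146),('white',(0,0,190),(180,50,255),(288,145,306,165),186)]:
    try: c,s=blob(lo,hi,box); print(nm,c,s,at_z('top',*c,z))
    except Exception as e: print(nm,e)
big=cv2.resize(im[120:225,270:430],None,fx=5,fy=5,interpolation=cv2.INTER_CUBIC); cv2.imwrite('pics/c1.png',big)
E
```

```text
yel [299.89915966 184.45378151] [  9   7  15  12 119] [544.7872167 -15.292506  186.       ]
red [344.52307692 205.03076923] [13  8 14  5 65] [ 477.57274118 -167.36360222  146.        ]
red2 attempt to get argmax of an empty sequence
white [298.17525773 153.75257732] [ 5  4 11 11 97] [645.40301412 -11.0609691  186.        ]
```

View pics/c1.png

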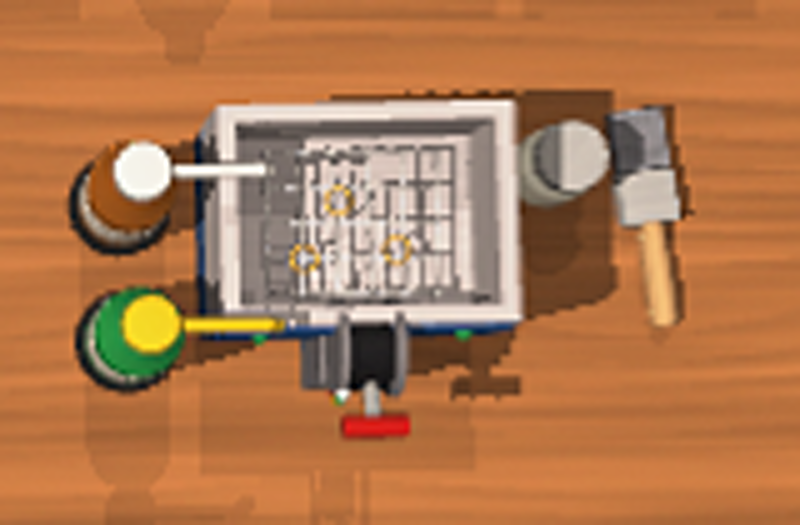

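```bash
python3 - <<'E'
from h import *
im=cv2.imread('pics/scene0.png'); hsv=cv2.cvtColor(im,cv2.COLOR_BGR2HSV)
print(proj('scene',[[544.8,-15.3,186],[544.8,-15.3,170],[645,-11,186],[477.6,-167.4,142]]))
for lo,hi,(u0,v0,u1,v1) in[((22,150,80),(35,255,255),(216,168,232,186)),((0,170,60),(8,255,255),(172,165,196,182))]:
    v,u=np.nonzero(cv2.inRange(hsv[v0:v1,u0:u1],lo,hi)); print(u.min()+u0,u.max()+u0,v.min()+v0,v.max()+v0,u.mean()+u0,v.mean()+v0)
big=cv2.resize(im[155:245,130:250],None,fx=6,fy=6,interpolation=cv2.INTER_CUBIC); cv2.imwrite('pics/c2.png',big)
E
python3 -m creep '[[-1,[-3,-2,-2],0],[-1,[-52.7,-41.2,-2],-3.2],[-1,[-52.7,-41.2,-2],-3.2],[-1,[-52.7,-41.2,-2],-3.2],[-1,[-52.7,-41.2,-2],-3.2],[-1,[-52.7,-41.2,-2],-3.2],[-1,[-52.7,-41.2,-2],-3.2],[-1,[-52.7,-41.2,-2],-3.2],[-1,[-52.7,-41.2,-2],-3.2],[-1,[-52.7,-41.2,-2],-3.2],[-1,[-52.7,-41.2,-2],-3.2],[-1,[-52.7,-41.2,-2],-3.2]]' 20
```

```text
[[220.74246768 173.48780958]
 [220.9313131  177.3303611 ]
 [215.99995679 189.86039669]
 [184.57764742 170.74353719]]
216 226 172 180 221.02739726027397 175.73972602739727
179 190 169 173 184.4102564102564 170.64102564102564
clock: 1.3
eef_pos: [493.8, 55.6, 239.4]
eef_rot: [3.142, -0.0, 3.138]
wrist_force: [-0.6, 0.6, 0.2]
finger_gap: 2.3
finger_force: 0.0
```

View pics/c2.png

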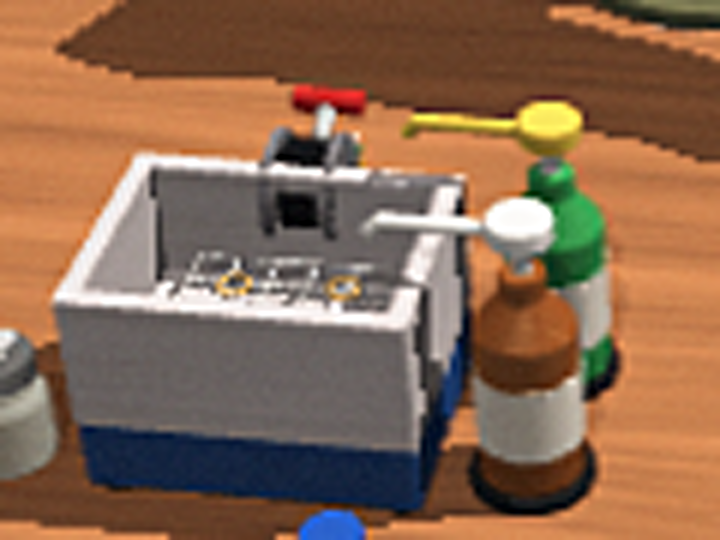

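The crop shows the yellow cap, spout and red bar where my projections put them, so the two cameras agree to about 2 mm. I'll finish the approach.

```bash
python3 -m creep '[[-1,[-5,-7,1],0],[-1,[-5,-7,1],0],[-1,[-5,-7,1],0],[-1,[-5,-7,1],0],[-1,[-5,-7,1],0]]'
```

```text
clock: 1.8
eef_pos: [542.4, -11.8, 229.5]
eef_rot: [3.141, -0.0, 3.139]
wrist_force: [0.2, 0.3, 0.1]
finger_gap: 0.4
finger_force: 0.0
```

```bash
python3 -m creep '[[-1,[-0.25,-0.35,0],0],[-1,[-0.25,-0.35,1.5],0],[-1,[-0.25,-0.35,2.7],0],[-1,[-0.25,-0.35,3.2],0],[-1,[-0.25,-0.35,3.5],0],[-1,[-0.25,-0.35,3.8],0],[-1,[-0.25,-0.35,3.8],0]]'
```

```text
clock: 2.5
eef_pos: [545.3, -15.7, 191.8]
eef_rot: [3.141, 0.0, 3.138]
wrist_force: [-3.8, 2.1, 6.0]
finger_gap: 0.6
finger_force: 3.0
```

```bash
python3 -m creep '[[-1,[0,0,0.2],0],[-1,[0,0,0.4],0],[-1,[0,0,0.5],0],[-1,[0,0,0.5],0],[-1,[0,0,0.5],0]]'
```

```text
clock: 3.0
eef_pos: [545.5, -15.8, 188.2]
eef_rot: [3.141, 0.001, 3.138]
wrist_force: [-6.2, 2.5, 14.7]
finger_gap: 0.7
finger_force: 7.1
```

```bash
python3 -m creep '[[-1,[0,0,0.1],0],[-1,[0,0,0.1],0],[-1,[0,0,0.1],0]]'; python3 -m creep '[[-1,[0,0,-0.6],0],[-1,[0,0,-1.5],0],[-1,[0,0,-3.5],0],[-1,[0,0,-4.5],0],[-1,[0,0,-4.5],0],[-1,[0,0,-4.5],0]]'; python3 -c "
from h import *
im=manip.camera('scene'); cv2.imwrite('pics/c3.png',cv2.resize(im[130:245,130:260,::-1],None,fx=5,fy=5))"
```

```text
clock: 3.3
eef_pos: [545.5, -15.8, 188.0]
eef_rot: [3.142, 0.002, 3.138]
wrist_force: [-10.4, 3.1, 22.0]
finger_gap: 0.6
finger_force: 11.1
clock: 3.9
eef_pos: [545.2, -16.1, 229.9]
eef_rot: [-3.142, -0.0, 3.138]
wrist_force: [-0.8, -0.6, -1.3]
finger_gap: 0.6
finger_force: 0.0
```

View pics/c3.png

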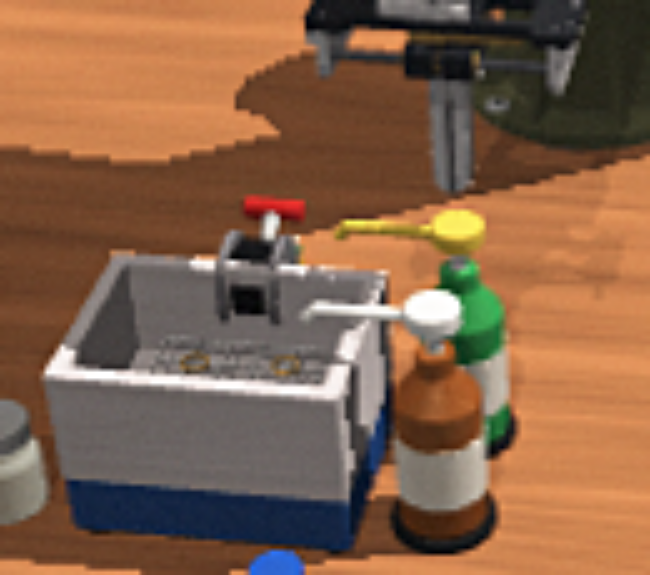

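The picture shows the yellow cap up again at about (460,230) in the crop, under the raised fingers, with the white cap untouched. I'll move to the red bar.

```bash
python3 -m creep '[[-1,[3,-3,0],0],[-1,[7,-8,0],0],[-1,[7,-12,0],0],[-1,[7,-15.1,0],0],[-1,[7,-15.1,0],0],[-1,[7,-15.1,1],0],[-1,[7,-15.1,3],0],[-1,[7,-15.1,4.5],0],[-1,[7,-15.1,5],0],[-1,[7,-15.1,5],0]]'
```

```text
clock: 4.95
eef_pos: [474.6, -165.8, 179.5]
eef_rot: [3.141, -0.002, 3.139]
wrist_force: [0.5, -1.1, 0.7]
finger_gap: 0.6
finger_force: 0.0
```

```bash
python3 -m creep '[[-1,[0,-0.1,1.3],0],[-1,[0,-0.1,1.9],0],[-1,[0.1,-0.1,2.5],0],[-1,[0.2,-0.1,3.1],0],[-1,[0.3,-0.1,3.7],0],[-1,[0.3,-0.1,4.3],0],[-1,[0.3,-0.1,4.9],0],[-1,[0.2,-0.1,5.5],0],[-1,[0.1,-0.1,6.1],0],[-1,[0,-0.1,6.5],0],[-1,[0,-0.1,6.5],0],[-1,[0,-0.1,6.5],0]]'; python3 -c "
from h import *
im=manip.camera('scene'); cv2.imwrite('pics/c4.png',cv2.resize(im[130:220,150:240,::-1],None,fx=6,fy=6))"
```

```text
clock: 6.15
eef_pos: [474.5, -167.9, 115.4]
eef_rot: [-3.141, -0.001, 3.138]
wrist_force: [-4.4, -0.9, 5.6]
finger_gap: 0.5
finger_force: 2.9
```

View pics/c4.png

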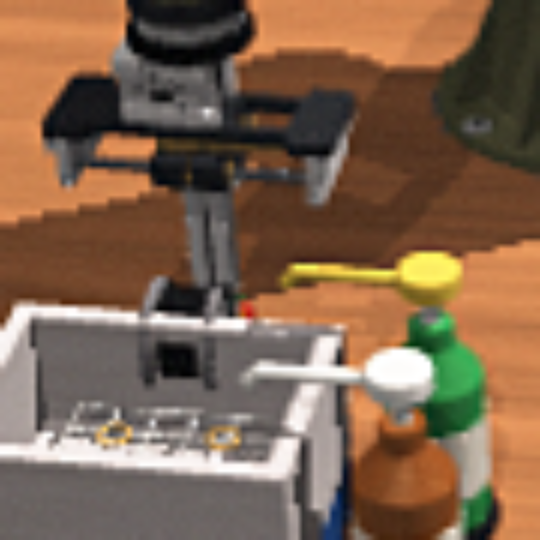

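The fingers are over the bar behind the cheek, and the red end at (248,310) in the crop is well below its rest height. The height implies a dial value of about 0.83, so I'll push on to the third detent.

```bash
python3 -m creep '[[-1,[0,0,0.2],0],[-1,[0,0,0.4],0],[-1,[0,0,0.4],0],[-1,[0,0,0.4],0]]'; python3 -c "
from h import *
im=manip.camera('top'); cv2.imwrite('pics/c5.png',cv2.resize(im[140:230,290:400,::-1],None,fx=6,fy=6))"
```

```text
clock: 6.6
eef_pos: [475.3, -167.9, 112.2]
eef_rot: [-3.141, 0.002, 3.138]
wrist_force: [-1.2, 1.2, 9.5]
finger_gap: 0.6
finger_force: 4.9
```

```bash
python3 -m creep '[[-1,[0,0,0.1],0],[-1,[0,0,0.17],0],[-1,[0,0,0.17],0],[-1,[0,0,0.17],0]]'
```

```text
clock: 7.05
eef_pos: [475.7, -168.0, 110.9]
eef_rot: [-3.141, 0.003, 3.138]
wrist_force: [-0.7, 1.2, 12.0]
finger_gap: 0.3
finger_force: 6.1
```

View pics/c5.png

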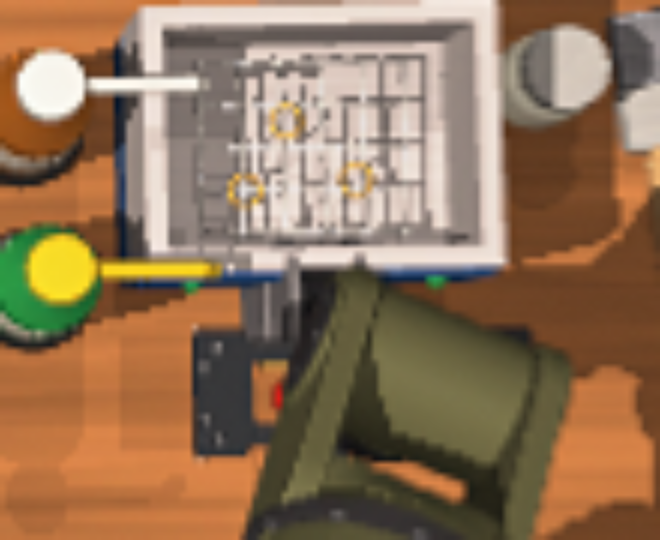

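The top view shows the tool over the bar (red at about (280,395) in the crop), clear of the dispensers and tank. I'll add a little push, then hold for over 3 s.

```bash
python3 -m creep '[[-1,[0,0,0.07],0],[-1,[0,0,0.07],0],[-1,[0,0,0.07],0],[-1,[0,0,0.07],0],[-1,[0,0,0.07],0],[-1,[0,0,0.07],0]]'; for i in 1; do :; done; python3 -m creep '[[-1,[0,0,0],0],[-1,[0,0,0],0],[-1,[0,0,0],0],[-1,[0,0,0],0],[-1,[0,0,0],0],[-1,[0,0,0],0],[-1,[0,0,0],0],[-1,[0,0,0],0],[-1,[0,0,0],0],[-1,[0,0,0],0]]'
```

```text
clock: 7.65
eef_pos: [475.8, -168.0, 110.4]
eef_rot: [-3.141, 0.003, 3.138]
wrist_force: [-1.3, 2.4, 13.5]
finger_gap: 0.4
finger_force: 6.6
clock: 8.65
eef_pos: [475.8, -168.0, 110.4]
eef_rot: [-3.141, 0.003, 3.138]
wrist_force: [0.3, 1.4, 13.0]
finger_gap: 0.7
finger_force: 6.6
```

```bash
python3 -m creep '[[-1,[0,0,0],0],[-1,[0,0,0],0],[-1,[0,0,0],0],[-1,[0,0,0],0],[-1,[0,0,0],0],[-1,[0,0,0],0],[-1,[0,0,0],0],[-1,[0,0,0],0],[-1,[0,0,0],0],[-1,[0,0,0],0],[-1,[0,0,0],0],[-1,[0,0,0],0]]'; python3 -m creep '[[-1,[0,0,0],0],[-1,[0,0,0],0],[-1,[0,0,0],0],[-1,[0,0,0],0],[-1,[0,0,0],0],[-1,[0,0,0],0],[-1,[0,0,0],0],[-1,[0,0,0],0],[-1,[0,0,0],0],[-1,[0,0,0],0],[-1,[0,0,0],0],[-1,[0,0,0],0]]'; python3 -m creep '[[-1,[0,0,0],0],[-1,[0,0,0],0],[-1,[0,0,0],0],[-1,[0,0,0],0],[-1,[0,0,0],0],[-1,[0,0,0],0],[-1,[0,0,0],0],[-1,[0,0,0],0],[-1,[0,0,0],0],[-1,[0,0,0],0],[-1,[0,0,0],0],[-1,[0,0,0],0]]'; python3 -c "
from h import *
im=manip.camera('scene'); cv2.imwrite('pics/c6.png',cv2.resize(im[150:220,150:240,::-1],None,fx=8,fy=8,interpolation=cv2.INTER_CUBIC))
print((proj('scene',[[476.5,-146,88.5],[476.5,-146,96]])-[150,150])*8)"
```

```text
clock: 9.85
eef_pos: [475.8, -168.0, 110.3]
eef_rot: [-3.141, 0.003, 3.138]
wrist_force: [-0.4, 1.0, 13.7]
finger_gap: 0.5
finger_force: 6.6
clock: 11.05
eef_pos: [475.8, -168.0, 110.3]
eef_rot: [-3.141, 0.003, 3.138]
wrist_force: [-0.8, 1.0, 12.5]
finger_gap: 0.7
finger_force: 6.6
clock: 12.25
eef_pos: [475.8, -168.0, 110.4]
eef_rot: [-3.141, 0.003, 3.138]
wrist_force: [-0.2, 1.5, 13.7]
finger_gap: 0.8
finger_force: 6.6
[[331.37758452 263.82006398]
 [330.09787953 250.61607237]]
```

View pics/c6.png

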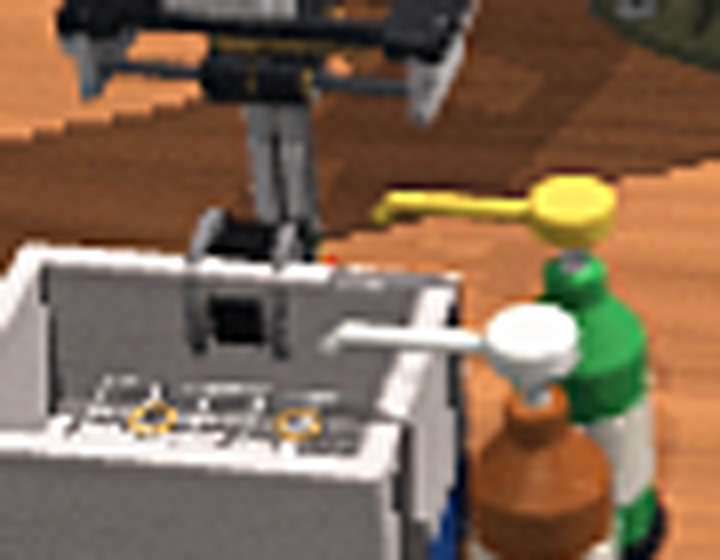

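The red bar end is visible at about (333,260), where I predicted it for the third detent. It has been held there for over 4.5 s with a steady push.

```bash
python3 -c "
from cell import manip
print(manip.sign_off())"
```

```text
the job is handed in; nothing more can be done
None
```

I pressed the yellow cap to its stop and it sprang back up. I then pushed the boost dial to its third detent (about 0.92 rad by the tool height), held it over 4.5 s, and handed the job in at about 12 s while still holding; nothing else was touched.

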